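Stack a gift set in the bundling press and hold the sprung arm down for banding

TASK

Make up the gift set on the bed of the hand press: set the medium cardboard box squarely in the middle of the large box that is already there, long sides the same way, then the small box squarely in the middle of the medium one, letting go of each. Then take the press arm by its wooden crossbar, bring it forward and down against its spring until it is fully home on its stops with the pad pressing on the small box, and finish while still holding it there, the column still square, so that I can pass the band round. Leave the other things on the table where they are.

Things in the scene. Friction and masses are not known exactly. Their poses are not given: they have to be found in the camera images.
- press: grey iron hand press, fixed, turned at most 0.3 rad. Origin at table height under the middle of its bed; z up, x away from the robot to the arm's pivot. Base plate 150 mm wide, x -115 to 170. Bed: two wooden battens, band slot between, top at z 18. Cheeks (y +-50, x 77 to 155, up to z 185) carry the pivot pin; small stop lugs in front of them (x 55 to 89, |y| 47 to 71, up to z 133).
- press_pivot (a point): middle of the pivot pin, at x 100, z 142 mm in the press's frame; the pin runs along the press's y. The arm on it is a fork of two steel side bars (y +-62 mm, 18 mm deep), joined by a cross beam 100 mm and by the handle 195 mm from the pin; between the bars there is room for the fingers.
- press_arm (a joint): arm angle (rad) about the pin: 0 = at rest, standing up, leaning 0.12 rad back from the robot; 1.69 = on its stops, level, pointing to the robot. A torsion spring returns it to 0 when let go (0.33 Nm at 0, 1.26 Nm at 1.69). About 10 N down on the handle keeps it on the stops with the pad loaded. The pad meets the full column 0.07 rad before the firm stops.
- press_handle: round wooden crossbar at the arm's end, 22 mm diameter, 104 mm long, lying along the press's y, origin at its middle, 195 mm from the pin. It turns freely on its rod, so the gripper can keep one tilt while the arm swings. At rest at press x 124, z 336 mm; on the stops at press x -95, z 142 mm.
- press_pad: pressing pad under the arm's cross beam, 52 x 38 mm, two rubber shoes; origin at the middle of its pressing face. Sprung plunger (1500 N/m): yields 7 mm, about 10 N, with the arm on its stops over the full column; its face is then level, over the middle of the bed, 126 mm above the table.
- box_large: closed lift-off-lid cardboard gift box, rigid, long side along its x, origin at the centre of its underside: 114 x 80 x 40 mm, 0.4 kg. Stands on the press bed at the start, about its middle; it stays there.
- box_medium: closed lift-off-lid cardboard gift box, rigid, long side along its x, origin at the centre of its underside: 92 x 64 x 38 mm, about 0.25 kg. Starts on the table to one side of the press.
- box_small: closed lift-off-lid cardboard gift box, rigid, long side along its x, origin at the centre of its underside: 70 x 48 x 30 mm, about 0.14 kg. Starts on the table on the other side of the press.
- pebble_a: oval grey pebble, about 50 x 44 x 24 mm, near one end of the medium box; leave alone. Origin under it.
- pebble_b: oval pale pebble, about 61 x 54 x 30 mm, on the right; leave alone. Origin under it.
- marker: paint marker lying on the table, 129 x 16 x 18 mm, near one end of the small box; leave alone. Origin under its middle, long along x.
- paint_jar: small jar with white cap, 56 mm diameter, 62 mm high, on the left; leave alone. Origin under it.
- ribbon_reel: white plastic reel, 68 mm diameter, 26 mm high, lying flat on the right; leave alone. Origin under it.
- egg_cup: white egg cup with a brown egg, 49 mm diameter, 82 mm high, at the back left; leave alone. Origin under it.
- tub: white lidded tub, 86 mm diameter, 115 mm high, at the back right; leave alone. Origin under it.
Things that resemble listed ones, but are neither listed nor needed, are in the scene too. Leave any orange look-alike of the box_small alone.

How it is judged:
By the outcome, as a careful person would: the job done as asked, in the order asked, and still so for the second after the job is handed in, while the arm keeps its last pose, push and grip.
It also fails if it takes over 72 s, if anything falls off the work surface, if the arm or the gripper's body presses on something with over 40 N, if the wrist force passes 120 N, or if a joint passes its speed limit or range.

ROBOT

A 6-joint arm with a two-finger parallel gripper is mounted at the origin on the work surface. World frame = base frame: x ahead of the robot, y to its left, z up, the work surface at z = 0. Lengths are in m, angles in rad, forces in N, time in s.
With the tool pointing down it reaches from about 0.25 to 0.725 m from the base axis. Payload 9.7 kg.
Tool frame: the origin (TCP) lies on the centre line of the jaws, within the pads' length; the fingertips stand 22 mm ahead of it and the grasp point (between the pads) lies 3 mm ahead of it; z points along the fingers, y is the line along which they close (so a half turn about z gives the same grasp; the last joint's range is limited). The gripper opens to 85 mm and grips with 20 to 120 N. Pads are 22 mm wide; open, the fingers measure 114 mm over their backs; the gripper's body (76 mm by 85 mm) begins 54 mm behind the grasp point. The pads swing forward as they close: fully open they stand 13 mm farther back than shut.
Start: joints at [1.24, 0.087, 0.176, 1.66, 0, 1.571], TCP at [0.179, 0.52, 0.214] pointing down, gripper open.
Joint ranges: [-3.13, 3.13], [-0.85, 1.81], [-1.15, 1.24], [-2.2, 2.28], [-1.44, 1.52], [-3.14, 3.14]. Speed limits (rad/s): [2.22, 2.22, 2.57, 3.14, 3.14, 3.14].

INTERFACE

Orientations are given as a 3x3 rotation matrix whose columns are the frame's x, y, z axes.
In Python, from bench import manip, viewer, job gives the robot as it stands. The module is installed in compiled form; this text tells all that it offers. Calls block until the motion is done:
- manip.move_to(position, orientation): joint-space move of the TCP to a pose.
- manip.movel(position, ori=None, v=0.15): straight line of the TCP; ori=None keeps the orientation; v is the mean speed in m/s.
- manip.move_joints(angles): joint-space move.
- manip.release() and manip.close(): open the fingers fully, or close them until they stop; the grip force is fixed at half the most.
- manip.sleep(seconds).
- manip.inverse_kinematics(position, orientation): joint angles nearest the present ones, or None.
- viewer.capture(name): name is "scene" or "top" or "wrist"; returns (picture, depth): 384x512x3 uint8, blue, green, red; 384x512 float32, m along the optical axis (not along the pixel's ray), 0 where there is no reading.
- viewer.calibration(name): a dict with "intrinsics" (3x3 intrinsics, pixels), "dist_coeffs" ([k1, k2, p1, p2, k3] as OpenCV has them; the pictures are not rectified), "extrinsics" (4x4, takes a point from camera to world coordinates); the wrist camera has in their place "hand_eye" (4x4, takes a point from camera to tool coordinates, whose origin is the TCP and whose axes are the flange's). Camera axes: x right, y up, looking along -z (the intrinsics and any distortion apply to the point x, -y, -z); pixel columns grow to the right and rows downward; lengths in m; the calibration is good to about 2 mm. A picture is of the moment at which its call begins: read the wrist's pose just before it. calibration takes no time and is no camera call.
A pose or a line that the arm cannot do raises manip.Unreachable and nothing moves.
- job.close_job(): hands the job in; it is judged then, once.
Trained networks look in the newest picture that a camera, given by its name, has taken for a name from the list of things; names that differ only in an ending like _2 or _b are one class to them, and where a whole thing is asked for, a point or a joint stands for the part that bears it (a point fixed in the world has none). Each returns a list of dicts, best first, with "p" (0 to 1); they miss things now and then, are a little off and sometimes report something else, mostly with a low value. They report only what shows in the picture. A call takes as long as a camera call. They do not tell look-alikes from the thing itself.
- viewer.spot_in(camera, query): "extent" ([left, top, width, height] in pixels, round what is visible of it).
- viewer.outline_of(camera, query): "mask" (384x512 bool, what is visible of it) and "extent" ([left, top, width, height] in pixels, round what is visible of it).
Readings, each from a call of its own:
- manip.get_t(): time.
- manip.get_joints(): joint angles.
- manip.get_dq(): joint speeds.
- manip.get_tau(): joint torques, N m.
- manip.get_eef_pos(): TCP position.
- manip.get_ee_rot(): TCP orientation.
- manip.get_force(): force on the tool from outside, world axes, zero at the start.
- manip.get_moment(): the same for the moment, N m.
- manip.get_width(): finger opening in m.
- manip.get_finger_force(): force on a finger pad.
Only numpy, scipy, OpenCV 4.12 (cv2) and the standard library are available. Lean on these libraries where they do the work, as an engineer would, in place of code of your own. Each camera call takes 0.05 s, during which the arm holds its last target. There are 200 camera calls.

## Working session

There is one attempt and no reset: what is moved stays moved. The work goes in short steps, each a Python script; the robot and the scene stay as the last script left them, time stands still between calls to the robot, and variables do not carry over. Pictures are saved under pics/ and viewed, at most 10 in all, crops included, and the job is handed in when it is done.

```bash
mkdir -p pics; cat > h.py <<'E'
import numpy as np, cv2
from bench import manip, viewer, job
def world(cam, depth, T=None):
    c=viewer.calibration(cam); K=np.array(c["intrinsics"]); d=np.array(c["dist_coeffs"])
    if T is None: T=np.array(c["extrinsics"])
    h,w=depth.shape
    u,v=np.meshgrid(np.arange(w),np.arange(h))
    p=cv2.undistortPoints(np.stack([u,v],-1).reshape(-1,1,2).astype(np.float64),K,d).reshape(h,w,2)
    P=np.stack([p[...,0]*depth,-p[...,1]*depth,-depth],-1)
    W=P@T[:3,:3].T+T[:3,3]
    W[depth<=0]=np.nan
    return W
def wristT():
    T=np.eye(4);T[:3,:3]=np.array(manip.get_ee_rot());T[:3,3]=manip.get_eef_pos()
    return T@np.array(viewer.calibration("wrist")["hand_eye"])
def down(yaw):  # tool y at angle yaw in world, z down
    y=np.array([np.cos(yaw),np.sin(yaw),0]);z=np.array([0,0,-1.])
    return np.stack([np.cross(y,z),y,z],1)
def rect(W,mask,zlo,zhi):
    P=W[mask&(W[...,2]>zlo)&(W[...,2]<zhi)]
    r=cv2.minAreaRect((P[:,:2]*1000).astype(np.float32))
    (cx,cy),(a,b),ang=r
    if a<b: a,b=b,a; ang+=90
    ang=(ang+90)%180-90
    return dict(c=(round(cx,1),round(cy,1)),s=(round(a,1),round(b,1)),yaw=round(np.radians(ang),3),z=round(float(np.median(P[:,2]))*1000,1),n=len(P))
E
python3 - <<'E'
from h import *
im={}
for c in ["top","scene"]:
    p,d=viewer.capture(c); cv2.imwrite(f"pics/{c}0.png",p); np.savez(f"{c}0.npz",p=p,d=d)
    W=world(c,d)
    for q in ["box_large","box_medium","box_small","press","press_handle","press_pad","press_pivot"]:
        for r in viewer.outline_of(c,q)[:4]:
            m=r["mask"]; P=W[m];P=P[np.isfinite(P[:,0])]
            if len(P): print(c,q,round(r["p"],2),np.round(r["extent"]),np.round(np.median(P,0),3),np.round(np.percentile(P,[2,98],axis=0),3).tolist())
print(manip.get_t(), np.array(manip.get_ee_rot()).round(2).tolist())
a=cv2.imread("pics/top0.png")
print(np.array(viewer.calibration("wrist")["hand_eye"]).round(3).tolist())
E
```

```text
top box_large 0.84 [242. 178.  22.  32.] [ 0.572 -0.01   0.058] [[0.519, -0.055, 0.05], [0.624, 0.032, 0.064]]
top box_medium 0.93 [168. 208.  25.  28.] [0.455 0.264 0.037] [[0.412, 0.229, 0.005], [0.501, 0.301, 0.045]]
top box_small 0.68 [325. 209.  17.  20.] [ 0.485 -0.322  0.03 ] [[0.451, -0.347, 0.015], [0.521, -0.298, 0.038]]
top box_small 0.68 [302. 235.  14.  13.] [ 0.405 -0.228  0.029] [[0.382, -0.263, 0.021], [0.428, -0.194, 0.036]]
top press 0.73 [233. 138.  51.  86.] [ 0.644 -0.028  0.017] [[0.464, -0.102, 0.003], [0.711, 0.068, 0.347]]
top press 0.35 [246. 138.  41.  26.] [ 0.689 -0.041  0.263] [[0.66, -0.102, -0.003], [0.778, 0.017, 0.349]]
top press_handle 0.74 [251. 137.  30.  15.] [ 0.693 -0.047  0.343] [[0.675, -0.093, 0.133], [0.739, 0.003, 0.349]]
top press_pivot 0.71 [230. 139.  56.  87.] [ 0.646 -0.027  0.017] [[0.463, -0.102, 0.002], [0.711, 0.065, 0.346]]
scene box_large 0.63 [235. 221.  38.  36.] [0.573 0.007 0.055] [[0.516, -0.052, 0.019], [0.632, 0.04, 0.06]]
scene box_medium 0.73 [193. 164. 102. 117.] [0.682 0.008 0.049] [[0.466, -0.167, -0.001], [0.739, 0.
[... 613 characters left out ...]
[ 0.477 -0.307  0.026] [[0.43, -0.379, -0.004], [0.539, -0.25, 0.077]]
scene press_handle 0.69 [196. 169.  18.  23.] [ 0.694 -0.043  0.344] [[0.677, -0.09, 0.335], [0.71, 0.003, 0.347]]
scene press_pad 0.54 [206. 206.  16.   6.] [ 0.692 -0.04   0.243] [[0.664, -0.045, 0.231], [0.698, -0.018, 0.249]]
scene press_pad 0.19 [207. 155.  15.  12.] [ 0.408 -0.469  0.021] [[0.357, -0.509, -0.003], [0.435, -0.445, 0.027]]
scene press_pivot 0.64 [194. 162.  98. 120.] [0.682 0.008 0.053] [[0.467, -0.112, 0.0], [0.738, 0.069, 0.345]]
0.8 [[-0.95, 0.32, -0.0], [0.32, 0.95, 0.0], [0.0, 0.0, -1.0]]
[[0.0, 0.949, 0.314, 0.082], [1.0, 0.0, -0.001, 0.001], [-0.001, 0.314, -0.949, -0.16], [0.0, 0.0, 0.0, 1.0]]
```

View pics/top0.png

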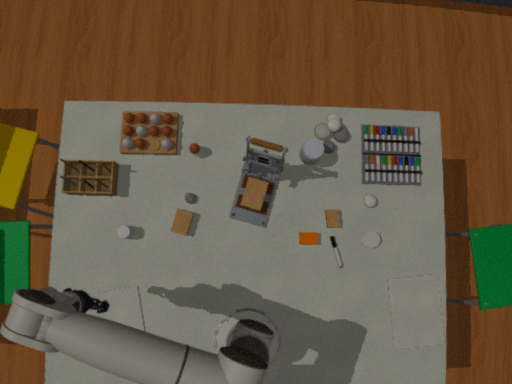

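View pics/scene0.png

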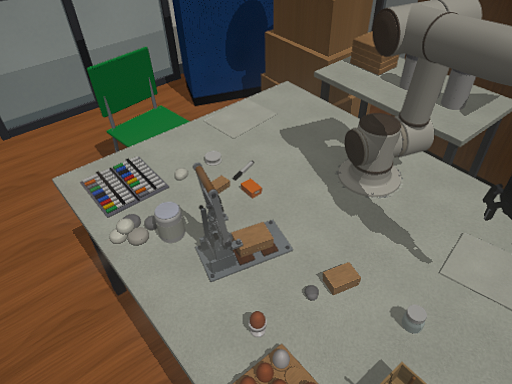

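The top view shows the press at about (260,185) with the large box on its bed. The medium box is at (182,222), with the jar and pebble_a near it. There are two small-box candidates: brown at (333,218) and orange at (310,238). The brown one fits, because the orange is the look-alike to avoid and the marker at (336,250) lies by the brown one's end. Next I take wrist close-ups.

```bash
python3 - <<'E'
from h import *
def look(name,pos,yaw,qs):
    manip.move_to(pos,down(yaw)); manip.sleep(0.2)
    T=wristT(); p,d=viewer.capture("wrist"); cv2.imwrite(f"pics/{name}.png",p); np.savez(f"{name}.npz",p=p,d=d,T=T)
    W=world("wrist",d,T)
    for q,lo,hi in qs:
        for r in viewer.outline_of("wrist",q)[:3]:
            try: print(name,q,round(r["p"],2),np.round(r["extent"]),rect(W,r["mask"],lo,hi))
            except Exception as e: print(q,"fail",e)
    print(manip.get_t())
look("w_press",[0.48,-0.01,0.30],1.37,[("box_large",.05,.066),("press_handle",.32,.36)])
look("w_med",[0.43,0.26,0.25],1.37,[("box_medium",.03,.046)])
a=cv2.imread("pics/w_press.png");b=cv2.imread("pics/w_med.png")
cv2.imwrite("pics/wboth.png",cv2.resize(np.hstack([a,b]),(800,300)))
E
```

```text
w_press box_large 0.86 [236. 166.  62.  84.] {'c': (570.0, -11.4), 's': (114.9, 79.8), 'yaw': np.float64(-0.274), 'z': 58.3, 'n': 4390}
3.35
w_med box_medium 0.71 [238. 129.  55.  79.] {'c': (454.4, 267.7), 's': (92.4, 63.9), 'yaw': np.float64(-0.272), 'z': 38.3, 'n': 3769}
4.7333
```

View pics/wboth.png

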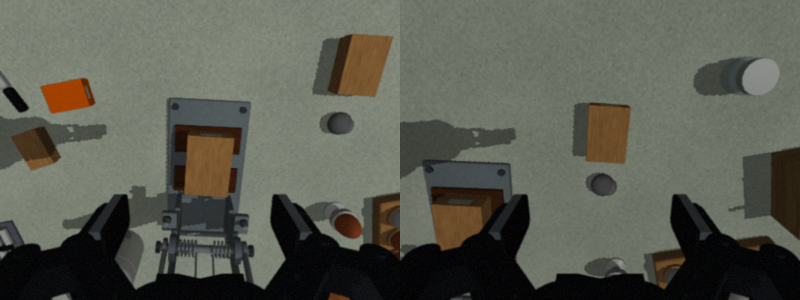

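```bash
cat >> h.py <<'E'
def look(name,pos,yaw,qs):
    manip.move_to(pos,down(yaw)); manip.sleep(0.2)
    T=wristT(); p,d=viewer.capture("wrist"); cv2.imwrite(f"pics/{name}.png",p); np.savez(f"{name}.npz",p=p,d=d,T=T)
    W=world("wrist",d,T)
    for q,lo,hi in qs:
        for r in viewer.outline_of("wrist",q)[:3]:
            try: print(name,q,round(r["p"],2),np.round(r["extent"]),rect(W,r["mask"],lo,hi))
            except Exception as e: print(q,"fail",e)
    print(manip.get_t())
E
python3 - <<'E'
from h import *
yg=np.pi/2-.272; yp=np.pi/2-.274
manip.move_to([.4544,.2677,.12],down(yg)); manip.movel([.4544,.2677,.027],v=.15); manip.close(); manip.sleep(.2)
print(manip.get_width(),manip.get_finger_force(),manip.get_t())
manip.movel([.4544,.2677,.20],v=.25)
manip.movel([.54,0,.20],ori=down(yp),v=.25)
manip.movel([.570,-.0114,.13],v=.2)
manip.movel([.570,-.0114,.0865],v=.06); manip.sleep(.2)
print(manip.get_width(),np.round(manip.get_force(),1))
manip.movel([.570,-.0114,.0858],v=.03);print(np.round(manip.get_force(),1))
manip.release(); manip.sleep(.1)
manip.movel([.570,-.0114,.17],v=.15)
look("w_placed",[0.48,-0.01,0.30],1.37,[("box_medium",.088,.104),("box_large",.05,.066)])
look("w_small",[0.44,-0.31,0.25],1.5,[("box_small",.022,.038)])
a=cv2.imread("pics/w_placed.png");b=cv2.imread("pics/w_small.png")
cv2.imwrite("pics/wb2.png",cv2.resize(np.hstack([a,b]),(800,300)))
E
```

```text
-4.284042145884952e-05 0.0 7.0583
4.8072640177827575e-06 [-0.7 -0.3  0.8]
[0.3 0.7 0.2]
w_placed box_medium 0.9 [421.  45.  84.  77.] {'c': (0.0, 0.0), 's': (0.0, 0.0), 'yaw': np.float64(0.0), 'z': nan, 'n': 0}
w_placed box_large 0.92 [235. 166.  63.  86.] {'c': (569.8, -11.3), 's': (114.4, 80.0), 'yaw': np.float64(-0.273), 'z': 58.2, 'n': 4467}
13.65
w_small box_small 0.64 [290.  95.  62.  45.] {'c': (403.8, -227.6), 's': (70.8, 47.9), 'yaw': np.float64(1.559), 'z': 30.3, 'n': 2459}
w_small box_small 0.57 [224. 155.  44.  61.] {'c': (483.5, -321.9), 's': (69.7, 47.6), 'yaw': np.float64(0.118), 'z': 30.2, 'n': 1933}
15.125
  return _methods._mean(a, axis=axis, dtype=dtype,
  ret = ret.dtype.type(ret / rcount)
```

View pics/wb2.png

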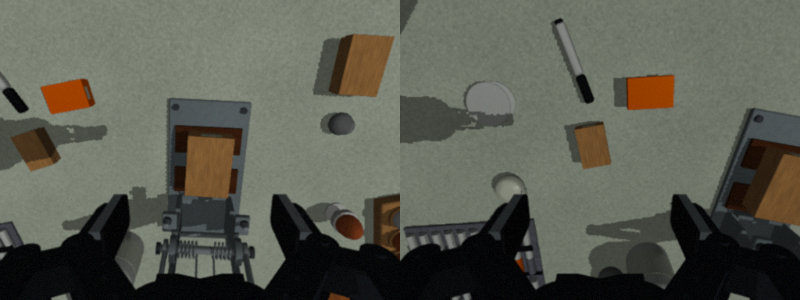

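The fingers closed on nothing: width 0, and the medium box is still at the upper right of the left picture. I'll go back and look before closing.

```bash
python3 - <<'E'
from h import *
yg=np.pi/2-.272
print(manip.get_width())
look("w_med2",[0.43,0.26,0.25],1.37,[("box_medium",.03,.046)])
manip.move_to([.4544,.2677,.12],down(yg)); print(np.round(manip.get_eef_pos(),4),np.round(manip.get_joints(),2))
p,d=viewer.capture("wrist")
manip.movel([.4544,.2677,.06],v=.15); print(np.round(manip.get_eef_pos(),4),np.round(manip.get_ee_rot(),2).tolist(),manip.get_width(),np.round(manip.get_force(),1),manip.get_t())
p2,d=viewer.capture("wrist")
cv2.imwrite("pics/chk.png",cv2.resize(np.hstack([p,p2]),(800,300)))
E
```

```text
0.08534321398671105
w_med2 box_medium 0.92 [235. 133.  61.  75.] {'c': (454.4, 267.7), 's': (92.2, 64.1), 'yaw': np.float64(-0.273), 'z': 38.2, 'n': 3796}
17.475
[0.4545 0.2677 0.1212] [ 0.53  0.02 -0.07  1.48  0.    0.8 ]
[0.4549 0.268  0.0614] [[-0.96, 0.27, 0.0], [0.27, 0.96, 0.0], [-0.0, 0.0, -1.0]] 0.08543580099717644 [ 0.8 -0.3 -0.4] 18.6667
```

View pics/chk.png

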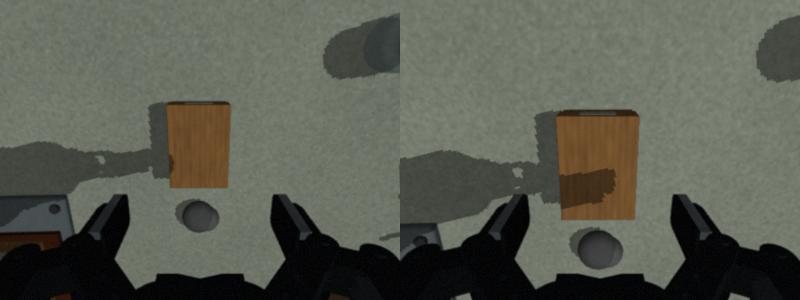

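```bash
python3 - <<'E'
from h import *
c=viewer.calibration("wrist"); print(np.round(c["intrinsics"],1).tolist(),np.round(c["dist_coeffs"],3))
manip.sleep(.3); print(manip.get_eef_pos())
T=wristT(); p,d=viewer.capture("wrist")
H=np.array(c["hand_eye"]); P=world("wrist",d,H)   # tool coords
for v,u in [(252,155),(256,160),(270,155),(300,150),(252,355),(270,358),(300,365),(360,256),(200,256),(100,100)]:
    print(v,u,round(float(d[v,u]),3),P[v,u].round(3))
W=world("wrist",d,T)
for q in ["box_medium"]:
    for r in viewer.outline_of("wrist",q): print(rect(W,r["mask"],.03,.046))
p,d=viewer.capture("scene"); cv2.imwrite("pics/s1.png",cv2.resize(p[190:330,270:470],(800,560),interpolation=cv2.INTER_CUBIC))
E
```

```text
[[314.7, 0.0, 255.7], [0.0, 314.7, 188.4], [0.0, 0.0, 1.0]] [0.023 0.    0.    0.    0.   ]
[0.45467531 0.26786518 0.06059502]
252 155 0.137 [ 0.013 -0.043 -0.039]
256 160 0.141 [ 0.009 -0.042 -0.036]
270 155 0.134 [ 0.007 -0.041 -0.044]
300 150 0.127 [-0.    -0.041 -0.054]
252 355 0.138 [ 0.013  0.045 -0.038]
270 358 0.133 [ 0.008  0.044 -0.045]
300 365 0.125 [ 0.001  0.044 -0.056]
360 256 0.086 [ 0.011  0.001 -0.094]
200 256 0.195 [0.014 0.002 0.023]
100 100 0.212 [ 0.072 -0.103  0.06 ]
{'c': (454.4, 267.6), 's': (93.0, 64.1), 'yaw': np.float64(-0.27), 'z': 38.2, 'n': 13664}
```

View pics/s1.png

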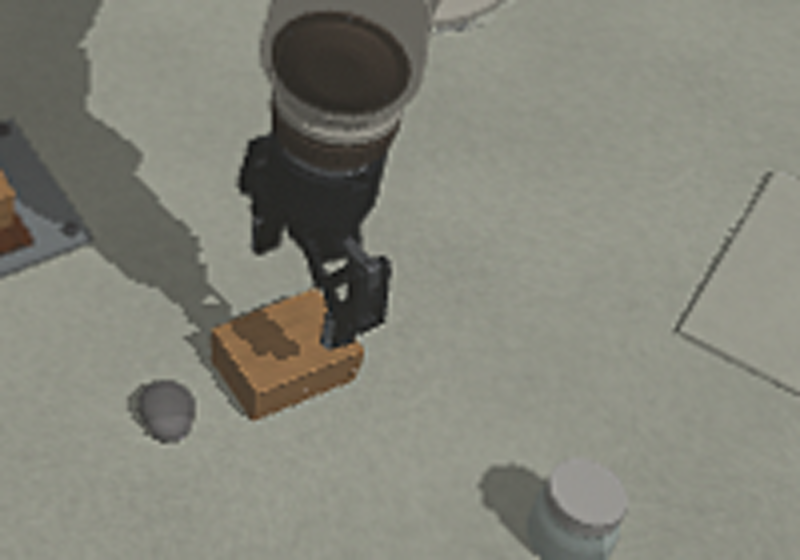

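The depth image shows the open fingertips at tool z = -37 mm, not +9 mm. The real fingers end about 46 mm short of the stated TCP, so they closed above the box. The scene crop agrees: the fingers hover well above the box, at about (340,340). I'll correct every tool height by 46 mm and check by width and force.

```bash
cat > step.py <<'E'
from h import *
import sys
OFF=.046
def pick(x,y,yaw,zg,wexp):
    manip.move_to([x,y,.09],down(yaw)); manip.movel([x,y,zg-OFF],v=.12); print("pre-close F",np.round(manip.get_force(),1))
    manip.close(); manip.sleep(.15); w=manip.get_width(); print("width",w,manip.get_finger_force(),np.round(manip.get_eef_pos(),4),manip.get_t())
    if abs(w-wexp)>.006: manip.release(); manip.movel([x,y,.12]); sys.exit("missed")
    manip.movel([x,y,.17],v=.25)
def place(x,y,yaw,zg,via):
    manip.movel(via,ori=down(yaw),v=.28)
    manip.movel([x,y,zg-OFF+.03],v=.2)
    z=zg-OFF+.003; manip.movel([x,y,z],v=.08); manip.sleep(.1)
    f0=manip.get_force()[2]; 
    for i in range(8):
        z-=.001; manip.movel([x,y,z],v=.03); f=manip.get_force()[2]
        if f-f0>4: break
    print("contact",z,f0,f,np.round(manip.get_eef_pos(),4),manip.get_width())
    manip.release(); manip.sleep(.1); manip.movel([x,y,z+.08],v=.15)
E
python3 - <<'E'
from step import *
pick(.4544,.2677,np.pi/2-.272,.025,.064)
place(.5699,-.0113,np.pi/2-.2735,.083,[.54,0,.15])
look("w_placed2",[0.48,-0.01,0.28],1.37,[("box_medium",.088,.104),("box_large",.05,.066)])
p=cv2.imread("pics/w_placed2.png"); q=cv2.imread("pics/w_small.png")[60:230,180:400]
cv2.imwrite("pics/wb3.png",cv2.resize(np.hstack([p[:,60:400],cv2.resize(q,(497,384))]),(800,367)))
E
```

```text
pre-close F [-0.9 -0.6  0. ]
width 0.06294763767867399 67.46305346488953 [ 0.455  0.268 -0.02 ] 20.975
contact 0.037000000000000005 -4.0370499256379295 5.227981667789223 [ 0.57   -0.0113  0.038 ] 0.06335975315661835
w_placed2 box_medium 0.57 [240. 187.  60.  79.] {'c': (569.7, -9.8), 's': (92.4, 64.1), 'yaw': np.float64(-0.273), 'z': 96.3, 'n': 3773}
w_placed2 box_medium 0.3 [429. 148.  34.  25.] {'c': (0.0, 0.0), 's': (0.0, 0.0), 'yaw': np.float64(0.0), 'z': nan, 'n': 0}
w_placed2 box_large 0.72 [233. 171.  65.  86.] {'c': (569.7, -11.5), 's': (113.8, 79.6), 'yaw': np.float64(-0.272), 'z': 58.2, 'n': 1145}
27.2333
  return _methods._mean(a, axis=axis, dtype=dtype,
  ret = ret.dtype.type(ret / rcount)
```

View pics/wb3.png

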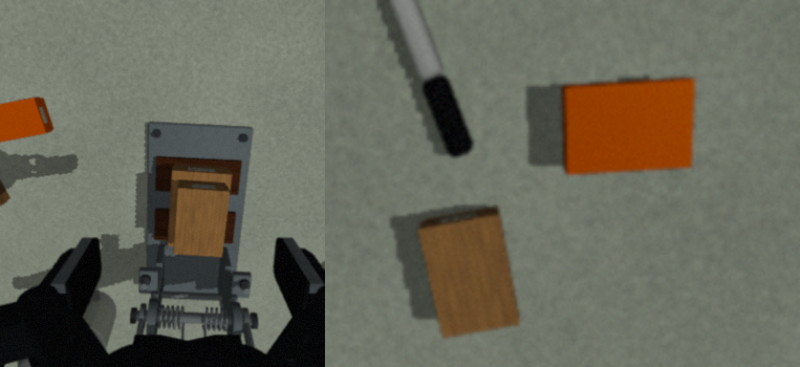

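The brown box at (467,275), with the marker's tip by its end, is box_small; the orange one at (630,125) is the look-alike. The medium box sits about 1.7 mm off centre and is square. Next is the small box, and I'll fit the press frame at the same time.

```bash
python3 - <<'E'
from step import *
pick(.4835,-.3219,np.pi/2+.118,.021,.048)
place(.5697,-.0120,np.pi/2-.2735,.117,[.53,-.03,.17])
look("w_placed3",[0.48,-0.01,0.28],1.37,[("box_small",.118,.134),("box_medium",.088,.104),("press_handle",.2,.4)])
# press frame: plate & handle
n=np.load("w_press.npz"); W=world("wrist",n["d"],n["T"])
for lo,hi in[(.004,.008),(.007,.012),(.010,.016)]:
    m=(W[...,2]>lo)&(W[...,2]<hi)&(abs(W[...,1]+.01)<.13)&(W[...,0]>.42)&(W[...,0]<.72); print(lo,m.sum())
m=((W[...,2]>.004)&(W[...,2]<.016)&(abs(W[...,1]+.01)<.13)&(W[...,0]>.42)&(W[...,0]<.66)).astype(np.uint8)
k,l,s,_=cv2.connectedComponentsWithStats(m); i=1+np.argmax(s[1:,4]); print(rect(W,l==i,.004,.016))
Q=W[l==i][:,:2]; x,y=Q.T
# edges per direction angle
for a in np.arange(-.32,-.2,.01):
    c,s_=np.cos(a),np.sin(a); px=x*c+y*s_; py=-x*s_+y*c; print(round(a,2),np.percentile(px,[.3]).round(4),np.percentile(py,[.5,99.5]).round(4),np.ptp(np.percentile(py,[.5,99.5])).round(4))
for cam in["top","scene"]:
    d=np.load(cam+"0.npz")["d"]; W=world(cam,d); m=(W[...,2]>.325)&(abs(W[...,0]-.695)<.05)&(abs(W[...,1]+.045)<.08)
    P=W[m]; print(cam,m.sum(),P.mean(0).round(4),rect(W,m,.325,.36), np.percentile(P[:,2],98))
E
```

```text
pre-close F [ 0.2 -0.8  0.6]
width 0.04737662377383868 72.36148833035259 [ 0.486  -0.3232 -0.0202] 30.2917
contact 0.07300000000000001 14.629992600138054 21.508283040885505 [ 0.5702 -0.0123  0.0758] 0.04750374276223211
w_placed3 box_small 0.75 [43. 99. 74. 49.] {'c': (0.0, 0.0), 's': (0.0, 0.0), 'yaw': np.float64(0.0), 'z': nan, 'n': 0}
w_placed3 box_small 0.57 [248. 207.  45.  67.] {'c': (567.7, -10.3), 's': (70.5, 47.9), 'yaw': np.float64(-0.278), 'z': 126.2, 'n': 2501}
w_placed3 box_medium 0.6 [241. 190.  59.  77.] {'c': (569.3, -9.7), 's': (91.7, 63.9), 'yaw': np.float64(-0.273), 'z': 96.2, 'n': 1141}
36.1417
0.004 132
0.007 7326
0.01 4788
{'c': (569.2, -13.2), 's': (224.1, 150.1), 'yaw': np.float64(-0.25), 'z': 10.3, 'n': 5703}
-0.32 [0.4297] [0.0872 0.2424] 0.1552
-0.31 [0.4318] [0.0826 0.2366] 0.154
-0.3 [0.4338] [0.078  0.2306] 0.1526
-0.29 [0.4358] [0.0733 0.2248] 0.1516
-0.28 [0.4378] [0.0687 0.2191] 0.1503
-0.27 [0.4397] [0.0639 0.2133] 0.1494
-0.26 [0.4415] [0.0589 0.2076] 0.1487
-0.25 [0.4429] [0.0537 0.2022] 0.1484
-0.24 [0.4439] [0.0479 0.1971] 0.1492
-0.23 [0.4447] [0.0419 0.1921] 0.1503
-0.22 [0.4454] [0.0357 0.1874] 0.1516
-0.21 [0.446] [0.0296 0.1825] 0.1529
top 271 [ 0.6925 -0.0453  0.3428] {'c': (693.5, -45.0), 's': (139.8, 23.3), 'yaw': np.float64(1.305), 'z': 343.3, 'n': 271} 0.34948324632314387
scene 324 [ 0.6953 -0.0358  0.3415] {'c': (691.9, -40.9), 's': (139.1, 24.2), 'yaw': np.float64(1.321), 'z': 342.6, 'n': 324} 0.3474133296768482
  return _methods._mean(a, axis=axis, dtype=dtype,
  ret = ret.dtype.type(ret / rcount)
```

```bash
cat > press.py <<'E'
from h import *
PS=-.25; O=np.array([.5722,-.0141]); ex=np.array([np.cos(PS),np.sin(PS)])
def hnd(th):  # handle centre in world
    a=np.pi/2-.12+th; x=.100-.195*np.cos(a); z=.142+.195*np.sin(a)
    a=np.pi/2+.12-0  # rest: leaning back (+x)
    ang=np.pi/2-.12+th  # measured from +x toward -x
    x=.100+.195*np.cos(ang); z=.142+.195*np.sin(ang)
    return np.array([*(O+ex*x),z])
R=down(PS)
E
python3 - <<'E'
from press import *
print(hnd(0),hnd(1.69))
D=np.array([0,0,-.045])
print([manip.inverse_kinematics(hnd(t)+D,R) is not None for t in np.linspace(0,1.75,8)], manip.inverse_kinematics(hnd(0)+[0,0,.045],R))
p0=np.array(manip.get_eef_pos())
manip.movel([.50,-.01,.36],v=.25)
manip.move_to(hnd(0)+[0,0,.045],R); manip.sleep(.1)
T=wristT(); p,d=viewer.capture("wrist"); H=np.array(viewer.calibration("wrist")["hand_eye"]); 
W=world("wrist",d,T); m=(W[...,2]>.325)&(W[...,2]<.352)&(np.linalg.norm(W[...,:2]-hnd(0)[:2],axis=-1)<.075)
print(m.sum(), rect(W,m,.325,.352)); print(manip.get_t(),np.round(manip.get_eef_pos(),4))
cv2.imwrite("pics/h.png",p)
E
```

```text
[ 0.69170942 -0.04461576  0.33559768] [0.48015338 0.00940336 0.14215528]
[True, True, True, True, True, True, True, True] NoneTraceback (most recent call last):
  File "<stdin>", line 7, in <module>
bench.Unreachable: the arm cannot take that pose within its joint ranges
```

```bash
cat >> press.py <<'E'
def tilt(b,flip=False):
    e=np.array([*ex,0]); k=np.array([0,0,1.])
    z=np.sin(b)*e-np.cos(b)*k; y=np.cos(b)*e+np.sin(b)*k
    if flip: y=-y
    return np.stack([np.cross(y,z),y,z],1)
E
python3 - <<'E'
from press import *
print(manip.get_t(),np.round(manip.get_eef_pos(),3))
for flip in(False,True):
  for b in np.arange(0,1.0,.1):
    Rb=tilt(b,flip); z=Rb[:,2]; g=lambda t,back:manip.inverse_kinematics(hnd(t)+z*(.045-back),Rb)
    pre=[g(0,s) is not None for s in(.1,.08,.05,.02)]
    arc=[g(t,0) is not None for t in np.linspace(0,1.75,15)]
    q0,q1=g(0,0),g(1.7,0)
    print(flip,round(b,1),pre,sum(arc),None if q0 is None else np.round(q0,2),None if q1 is None else np.round(q1,2))
E
```

```text
36.625 [ 0.501 -0.01   0.36 ]
False 0.0 [False, False, False, True] 15 [-0.06  0.56  0.93  1.94  0.    1.76] [ 0.02 -0.09 -0.23  1.43  0.    1.84]
False 0.1 [False, True, True, True] 15 [-0.06  0.42  0.73  1.78 -0.02  1.76] [ 0.03 -0.19 -0.32  1.34 -0.03  1.85]
False 0.2 [True, True, True, True] 15 [-0.05  0.3   0.56  1.63 -0.04  1.77] [ 0.05 -0.28 -0.4   1.25 -0.06  1.87]
False 0.3 [True, True, True, True] 15 [-0.04  0.19  0.4   1.49 -0.06  1.77] [ 0.07 -0.37 -0.49  1.16 -0.09  1.88]
False 0.4 [True, True, True, True] 15 [-0.03  0.08  0.26  1.36 -0.08  1.77] [ 0.09 -0.47 -0.58  1.08 -0.13  1.88]
False 0.5 [True, True, True, True] 15 [-0.02 -0.01  0.13  1.22 -0.11  1.77] [ 0.11 -0.56 -0.67  0.99 -0.17  1.89]
False 0.6 [True, True, True, True] 15 [-0.02 -0.1   0.01  1.09 -0.13  1.77] [ 0.13 -0.65 -0.76  0.9  -0.21  1.89]
False 0.7 [True, True, True, True] 15 [-0.01 -0.18 -0.11  0.95 -0.16  1.76] [ 0.16 -0.74 -0.85  0.81 -0.26  1.89]
False 0.8 [True, True, True, True] 15 [ 0.   -0.26 -0.23  0.82 -0.18  1.75] [ 0.18 -0.84 -0.94  0.72 -0.3   1.88]
False 0.9 [True, True, True, True] 10 [ 
[... 441 characters left out ...]
1.49 -0.06 -1.37] [ 0.07 -0.37 -0.49  1.16 -0.09 -1.26]
True 0.4 [True, True, True, True] 15 [-0.03  0.08  0.26  1.36 -0.08 -1.37] [ 0.09 -0.47 -0.58  1.08 -0.13 -1.26]
True 0.5 [True, True, True, True] 15 [-0.02 -0.01  0.13  1.22 -0.11 -1.37] [ 0.11 -0.56 -0.67  0.99 -0.17 -1.25]
True 0.6 [True, True, True, True] 15 [-0.02 -0.1   0.01  1.09 -0.13 -1.38] [ 0.13 -0.65 -0.76  0.9  -0.21 -1.25]
True 0.7 [True, True, True, True] 15 [-0.01 -0.18 -0.11  0.95 -0.16 -1.38] [ 0.16 -0.74 -0.85  0.81 -0.26 -1.25]
True 0.8 [True, True, True, True] 15 [ 0.   -0.26 -0.23  0.82 -0.18 -1.39] [ 0.18 -0.84 -0.94  0.72 -0.3  -1.26]
True 0.9 [True, True, True, True] 10 [ 0.01 -0.33 -0.34  0.67 -0.2  -1.41] None
```

```bash
python3 - <<'E'
from press import *
Rb=tilt(.35); z=Rb[:,2]; h=hnd(0)
manip.move_to(h+z*(.045-.10),Rb); manip.sleep(.1)
T=wristT(); p,d=viewer.capture("wrist"); W=world("wrist",d,T)
m=(W[...,2]>.325)&(W[...,2]<.352)&(np.linalg.norm(W[...,:2]-h[:2],axis=-1)<.075)
print(m.sum(), rect(W,m,.325,.352) if m.sum() else 0, np.percentile(W[m][:,2],98) if m.sum() else 0); print(manip.get_t(),np.round(manip.get_eef_pos(),4),h+z*(.045-.10))
cv2.imwrite("pics/h.png",p)
E
```

```text
5329 {'c': (691.8, -42.6), 's': (135.4, 25.0), 'yaw': np.float64(1.319), 'z': 344.4, 'n': 5329} 0.3479461612661525
38.2 [ 0.6732 -0.0399  0.3872] [ 0.67343633 -0.03994988  0.38726318]
```

View pics/h.png

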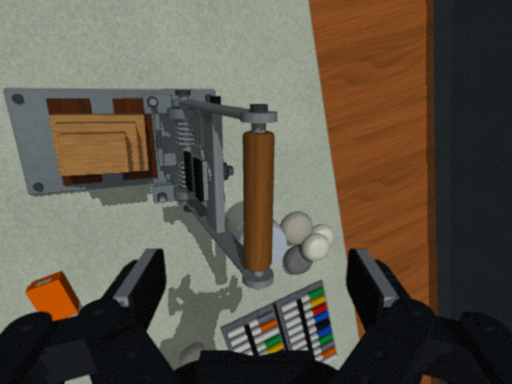

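The handle stands centred between the fingers, from (258,130) to (258,270), and matches the model to about 1 mm. Now I grip it and swing the arm, watching the force.

```bash
python3 - <<'E'
from press import *
Rb=tilt(.35); z=Rb[:,2]; g0=hnd(0)+z*.045
manip.movel(g0,v=.1); print("pre",np.round(manip.get_force(),1))
manip.close(); manip.sleep(.2); print("w",manip.get_width(),manip.get_finger_force(),np.round(manip.get_force(),1),np.round(manip.get_eef_pos()-g0,4),manip.get_t())
if abs(manip.get_width()-.022)>.004: raise SystemExit("no grip")
for th in np.r_[np.arange(.15,1.6,.16),1.6]:
    manip.movel(hnd(th)-hnd(0)+g0,v=.12); f=np.array(manip.get_force())
    print(round(th,2),np.round(f,1),round(manip.get_width(),4),np.round((manip.get_eef_pos()-g0-hnd(th)+hnd(0))*1000,1))
    if np.linalg.norm(f)>50: print("abort");break
print(manip.get_t())
E
```

```text
pre [ 0.4  0.2 -0.6]
w 0.020556882720471122 58.52332055568695 [ 2.7 -0.3  1.8] [ 0.0002 -0.      0.0003] 40.1583
0.15 [ 2.2 -0.1  1.4] 0.0206 [0.1 0.1 0.2]
0.31 [1.8 0.5 0.5] 0.0206 [0.5 0.  0.1]
0.47 [3.  2.  0.1] 0.0204 [ 0.6  0.1 -0. ]
0.63 [ 3.9  3.5 -0.7] 0.0204 [ 0.5  0.2 -0.2]
0.79 [ 5.2  2.8 -2.2] 0.0201 [ 0.7  0.2 -0.2]
0.95 [ 7.2  4.  -1.6] 0.0204 [ 0.9  0.2 -0.2]
1.11 [ 7.   3.7 -1.8] 0.0203 [1.2 0.2 0.1]
1.27 [ 6.5  3.6 -0.3] 0.0206 [1.4 0.2 0.4]
1.43 [5.  4.3 0.9] 0.0208 [1.5 0.2 0.8]
1.59 [4.5 4.8 3.1] 0.0205 [1.4 0.3 0.8]
1.6 [3.2 4.5 2.1] 0.0203 [1.5 0.3 1.2]
44.475
```

```bash
python3 - <<'E'
from press import *
Rb=tilt(.35); z=Rb[:,2]; g0=hnd(0)+z*.045
tgt=lambda th,dz: hnd(th)-hnd(0)+g0-[0,0,dz]
seq=[(1.63,0),(1.66,0),(1.69,0)]+[(1.69,k*.001) for k in range(1,13)]
for th,dz in seq:
    manip.movel(tgt(th,dz),v=.04); manip.sleep(.1); f=np.array(manip.get_force()); e=np.array(manip.get_eef_pos())
    print(th,dz,np.round(f,1),"handle z",round((e-g0+hnd(0))[2]*1000,1),round(manip.get_width(),4))
    if f[2]>24 or np.linalg.norm(f)>45: break
for c in["scene","wrist"]:
    T=wristT(); p,d=viewer.capture(c); cv2.imwrite(f"pics/e_{c}.png",p); W=world(c,d,T if c=="wrist" else None)
    for q in["box_small","press_pad","press_handle","box_medium"]:
        for r in viewer.outline_of(c,q)[:3]:
            P=W[r["mask"]];P=P[np.isfinite(P[:,0])]
            if len(P): print(c,q,round(r["p"],2),r["extent"],np.median(P,0).round(3),np.percentile(P,[3,97],axis=0).round(3).tolist())
    if c=="scene": s=p
cv2.imwrite("pics/end.png",np.hstack([cv2.resize(s[150:290,160:330],(437,360)),cv2.resize(p,(363,360))]))
print(manip.get_t())
E
```

```text
1.63 0 [2.2 4.8 4.6] handle z 155.2 0.0206
1.66 0 [1.7 5.5 6. ] handle z 149.6 0.0207
1.69 0 [-0.6  5.6  6.8] handle z 143.9 0.0205
1.69 0.001 [-1.4  5.2  8.7] handle z 143.0 0.0204
1.69 0.002 [-2.   5.9  9.5] handle z 142.2 0.0205
1.69 0.003 [-5.3  6.1 13.3] handle z 141.6 0.0202
1.69 0.004 [-9.1  5.8 17.1] handle z 141.2 0.0205
1.69 0.005 [-11.6   5.7  21.6] handle z 140.8 0.0202
1.69 0.006 [-14.8   6.8  25.4] handle z 140.3 0.0205
scene box_small 0.71 [242.5, 178.5, 19.4, 19.5] [ 0.408 -0.215  0.027] [[0.383, -0.255, 0.001], [0.428, -0.19, 0.032]]
scene box_small 0.52 [241.1, 213.8, 24.5, 17.2] [0.59  0.004 0.123] [[0.535, -0.024, 0.107], [0.607, 0.02, 0.127]]
scene press_handle 0.61 [277.4, 208.2, 11.3, 10.1] [0.491 0.041 0.148] [[0.479, 0.019, 0.141], [0.5, 0.059, 0.152]]
scene box_medium 0.55 [236.7, 225.4, 31.3, 17.8] [0.589 0.019 0.081] [[0.539, -0.042, 0.061], [0.618, 0.032, 0.096]]
wrist box_small 0.74 [315.8, 178.7, 92.3, 101.0] [0.541 0.007 0.122] [[0.53, -0.022, 0.097], [0.583, 0.021, 0.127]]
wrist press_pad 0.81 [365.9, 208.3, 116.8, 81.9] [ 0.561 -0.01   0.134] [[0.544, -0.023, 0.128], [0.575, 0.009, 0.168]]
wrist press_handle 0.63 [227.8, 164.5, 57.0, 192.3] [0.481 0.03  0.149] [[0.467, -0.013, 0.141], [0.497, 0.06, 0.152]]
wrist box_medium 0.95 [280.8, 152.2, 131.3, 110.6] [0.539 0.016 0.095] [[0.523, -0.017, 0.063], [0.607, 0.031, 0.097]]
48.275
```

View pics/end.png

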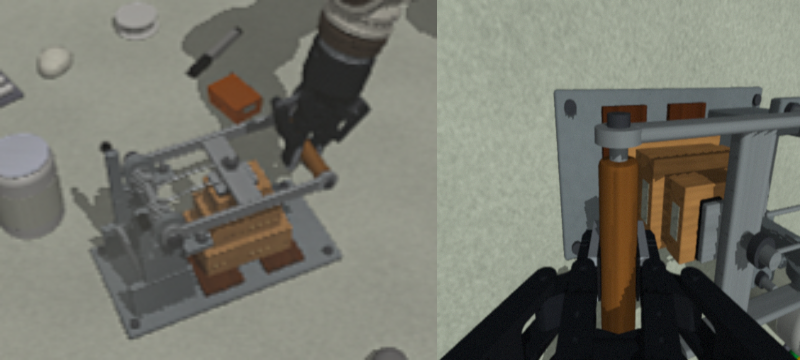

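The arm is level on its stops: the handle top is at z ≈ 152 mm, the force climbs steeply below 142 mm, and the pad at (710,230) in the right-hand image is on the small box. The column is square, so I'm handing in.

```bash
python3 - <<'E'
from h import *
manip.sleep(.3); print(np.round(manip.get_force(),1),manip.get_width(),manip.get_t()); print(job.close_job())
E
```

```text
[-13.6   5.7  24.8] 0.02021670642847075 48.575
the job is handed in; nothing more can be done
None
```

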